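# Slide the brass medallion into the plaque's recess

### The arm

A 6-joint arm with a two-finger parallel gripper is mounted at the origin on the work surface. World frame = base frame: x ahead of the robot, y to its left, z up, the work surface at z = 0. Lengths are in m, angles in rad, forces in N, time in s.
With the tool pointing down it reaches from about 0.35 to 0.925 m from the base axis. Payload 6.4 kg.
Tool frame: the origin (TCP) lies on the centre line of the jaws, within the pads' length; the fingertips stand 11 mm ahead of it and the grasp point (between the pads) lies 8 mm behind it; y points along the fingers, x is the direction in which the jaws open and shut, and the axes are right-handed (so a half turn about y gives the same grasp; the last joint's range is limited). The gripper opens to 94 mm and grips with 3 to 60 N. Pads are 16 mm wide; open, the fingers measure 119 mm over their backs; the gripper's body (75 mm by 177 mm) begins 78 mm behind the grasp point.
Start: joints at [1.105, 0.245, 1.558, -0, 1.339, -0.174], TCP at [0.187, 0.623, 0.216] pointing down, gripper open.
Joint ranges: [-3.13, 3.13], [-1.02, 2.26], [0.13, 2.54], [-0.95, 4.09], [0.21, 2.88], [-2.74, 2.74]. Speed limits (rad/s): [2.57, 2.57, 3.14, 3.14, 3.14, 3.14].

### API

Orientations are given as a 3x3 rotation matrix whose columns are the frame's x, y, z axes.
In Python, from station import monitor, viewer, robot, recognise, pinpoint gives the robot as it stands.
- The arm moves only by the tool step_arm, never from a script. Its argument "moves" is a list of rows, each a list of 6 numbers: the shift along the tool's x, y, z in units of 50 mm (1.0 is 50 mm), then the turn, a rotation vector about the tool's x, y, z in units of 5 degrees (1.0 is 5 degrees). In form: [[tx, ty, tz, wx, wy, wz], ...]. A call has 1 to 10 rows; each row is the pose to reach, as a shift and turn from the pose measured when the call began, along the tool's axes at that moment; what a row does not reach only later rows make up. A row lasts 1/8 s, in which the tool goes at most 62.5 mm and 10.7 degrees, less where a joint would pass 70% of its speed; a pose out of reach is approached as far as the arm can. A call with a gripper value outside its range is refused whole. "grip" is the gripper command: -1 is shut, 1 is fully open, values between are in proportion, set as the call begins (left out, the last holds). The fingers move at their own pace and stop on an object; "squeeze" is the grip in N (left out, the last holds). Time passes only in rows, so rows that repeat a pose let the fingers close. It gives the time, the measured TCP pose, the force and the opening at its end, in the units of the state.
- monitor.sense(): the state, without advancing time (a new reading comes with each control period).
- viewer.read_camera(name): name is "side" or "top" or "wrist"; returns a dict with "frame" (400x640x3 uint8, blue, green, red), "mtx" (3x3 intrinsics, pixels), "k1" (the pictures are not rectified: a ray, as slopes to the right and down, at radius r is drawn at 1 + k1 r^2 times it, then the intrinsics apply), "extrinsics" (4x4, takes a point from world to camera coordinates). Camera axes: x right, y up, looking along -z (the intrinsics and any distortion apply to the point x, -y, -z); pixel columns grow to the right and rows downward; lengths in m; the calibration is good to about 2 mm. A picture is of the moment at which its call begins. There is no depth.
- robot.job_done(): hands the job in, once; it reports no verdict.
Trained networks look in the newest picture that a camera, given by its name, has taken for a name from the list of things; names that differ only in an ending like _2 or _b are one class to them, and where a whole thing is asked for, a point or a joint stands for the part that bears it (a point fixed in the world has none). Each returns a list of dicts, best first, with "score" (0 to 1); they miss things now and then, are a little off and sometimes report something else, mostly with a low value. They report only what shows in the picture. A call takes as long as a camera call. They do not tell look-alikes from the thing itself.
- recognise(thing, camera): "extent" ([left, top, width, height] in pixels, round what is visible of it).
- pinpoint(thing, camera): "point" ([column, row] in pixels: a listed point, or the origin of a listed thing).
The state is a dict: "time": time; "qpos": joint angles; "dq": joint speeds; "joint_efforts": joint torques, N m; "ee_pos": TCP position; "tcp_rot": TCP orientation; "ft_force": force on the tool from outside, world axes, zero at the start; "moment": the same for the moment, N m; "gripper_width": finger opening in m.
Only numpy, scipy, OpenCV 4.12 (cv2) and the standard library are available. Lean on these libraries where they do the work, as an engineer would, in place of code of your own. Each camera call takes 0.05 s, during which the arm holds its last target. There are 200 camera calls.

### The job

Take the brass medallion off its cork riser, lay it flat on the plain end of the oak plaque and slide it along the face until you feel it drop flush into the round recess; do not lift it over the recess or set it in from above. Ease off, then press it home with a firm push of about 12 N for a second and let go. Never press it harder than 20 N against the plaque, and leave the glue bottle, sanding block and sander where they are.

Things in the scene. Friction and masses are not known exactly. Their poses are not given: they have to be found in the camera images.
- medallion_center (a point): Centre (half-way up) of the loose brass medallion: a plain disc 50 mm across and 6 mm thick, 90 g, bevelled 1.8 mm round its underside, polished, slides easily on the lacquered oak; z is its axis. It starts star up on a fixed round cork riser 34 mm across, 16 mm high: its rim overhangs by about 8 mm, its centre is 19 mm above the bench.
- carrier: Brown MDF board, 200 x 300 x 12 mm, screwed to the bench; origin at the centre of its underside, on the bench; z up, y along its long side. On it, on a 2 mm black rubber mat that yields 1 mm per 30 N, an oak plaque (150 x 250 mm, long side along y) is held fast, square but placed by eye; it counts as part of the carrier, its place is not measured. Plaques are 14 to 18 mm thick, so the flat face is 28 to 32 mm above the bench.
- aim (a point): On the carrier board (same axes): where the recess's centre should be, 30 mm above the bench. The true recess is off by up to 6 mm either way along x and up to 10 mm either way along y: find it by feel or by eye. It is round, 52 mm across, 6 mm deep, dark and flat inside, with a burnt laurel on the face round it; a seated medallion is flush.
- plain_end (a point): On the carrier board (same axes): middle of the plaque's plain end, 30 mm above the bench, 110 mm from aim along -y. The oak is flat and bare for 30 mm round it and all the way to the recess.
- glue_bottle: White bottle of wood glue, green label, orange nozzle, 60 mm across, 168 mm high, standing on the bench; origin at the centre of its base. Bystander.
- sanding_block: Cork sanding block, 65 x 115 x 30 mm, lying on the bench; origin at the centre of its underside. Bystander.
- sander: Teal and black orbital sander, standing on its 125 mm round pad, 150 mm high, its dust canister sticking out 157 mm along its x; origin at the centre of the pad's underside. Bystander.
Things that resemble listed ones, but are neither listed nor needed, are in the scene too. Of the things that look like the part that bears medallion_center, the smaller one is meant.

How it is judged:
On the way, in this order (a step that is already met when the one before it is completed fails the run):
1. the medallion lies flat on the plaque's face at the plain end, at least 75 mm short of the aim point (z of medallion_center in the frame of carrier between 0.0305 and 0.036 m and angle between medallion_center's own z axis and vertical below 0.06 rad and y of medallion_center in the frame of carrier between -0.11 and -0.02 m and x of medallion_center in the frame of carrier between -0.065 and 0.065 m), for 0.2 s.
2. the medallion has dropped into the recess, flat, with no more than 5 N on it (z of medallion_center in the frame of carrier between 0.023 and 0.03 m and angle between medallion_center's own z axis and vertical below 0.04 rad and horizontal distance between medallion_center and aim below 0.018 m and contact force between medallion and carrier below 5 N), for 0.2 s.
3. the seated medallion is pressed home with more than 8 N for half a second (z of medallion_center in the frame of carrier between 0.023 and 0.03 m and angle between medallion_center's own z axis and vertical below 0.04 rad and horizontal distance between medallion_center and aim below 0.018 m and contact force between medallion and carrier above 8 N), for 0.5 s.
At the end, for the whole second after the job is handed in: The medallion lies still and flat (within 2 degrees) at the bottom of the recess, its centre below 30 mm above the bench, with nothing pressing on it (z of medallion_center in the frame of carrier between 0.023 and 0.03 m and angle between medallion_center's own z axis and vertical below 0.04 rad and horizontal distance between medallion_center and aim below 0.018 m and linear speed of medallion below 0.01 m/s and contact force between medallion and carrier below 3 N); the robot touches nothing.
It fails at once if the medallion is pressed against the plaque or the carrier board with more than 20 N (contact force between medallion and carrier above 20 N).
It fails at once if the medallion is lifted or lowered over the recess (5 mm or more above the face, up to some 60 mm, within 35 mm of the aim point) instead of slid in (horizontal distance between medallion_center and aim below 0.035 m and z of medallion_center in the frame of carrier between 0.04 and 0.095 m).
It fails at once if the glue bottle is moved more than 20 mm or tipped (distance of glue_bottle from where it was at the start of the episode above 0.02 m or angle between glue_bottle's own z axis and vertical above 0.3 rad).
It fails at once if the sanding block is moved more than 20 mm or tipped (distance of sanding_block from where it was at the start of the episode above 0.02 m or angle between sanding_block's own z axis and vertical above 0.3 rad).
It fails at once if the sander is moved more than 20 mm or tipped (distance of sander from where it was at the start of the episode above 0.02 m or angle between sander's own z axis and vertical above 0.3 rad).
It also fails if it takes over 72 s, if anything falls off the work surface, if the arm or the gripper's body presses on something with over 40 N, if the wrist force passes 120 N, or if a joint passes its speed limit or range.

## Working session

There is one attempt and no reset: what is moved stays moved. The work goes in short steps, Python scripts to look and compute and a tool call to move; the robot and the scene stay as the last step left them, time stands still between calls to the robot, and variables do not carry over. Pictures are saved under pics/ and viewed, about 8 in all and at most 12, crops included, and the job is handed in when it is done.

Besides the shell and the picture viewer there is one more tool, called after "Request:" as name(argument=value, ...), one argument or row to a line, values as JSON. step_arm: Moves the arm, as the interface text tells. Its arguments: {"type":"object","properties":{"moves":{"type":"array","items":{"type":"array","items":{"type":"number"}}},"grip":{"type":"number"},"squeeze":{"type":"number"}},"required":["moves"]}

```bash
ls; mkdir -p pics
cat > h.py <<'E'
import numpy as np, cv2
from station import monitor, viewer, robot, recognise, pinpoint
def ray(c,uv):
    d=cv2.undistortPoints(np.array([[uv]],float),np.array(c['mtx'],float),np.array([c['k1'],0,0,0],float))[0,0]
    E=np.array(c['extrinsics']);R,t=E[:3,:3],E[:3,3]
    return -R.T@t, R.T@np.array([d[0],-d[1],-1.])
def at_z(c,uv,z):
    o,d=ray(c,uv); return o+d*(z-o[2])/d[2]
def proj(c,p):
    E=np.array(c['extrinsics']);q=E[:3,:3]@np.array(p)+E[:3,3]
    x=np.array([q[0],-q[1]])/-q[2]; x=x*(1+c['k1']*(x@x)); M=np.array(c['mtx'])
    return (M[:2,:2]@x+M[:2,2])
E
python3 - <<'E'
from h import *
C={n:viewer.read_camera(n) for n in('top','side')}
for n,c in C.items():
    cv2.imwrite(f'pics/{n}1.png',c['frame'])
    print(n,'campos',np.round(ray(c,[320,200])[0],3),c['k1'])
    for t,z in(('medallion_center',.019),('carrier',0),('aim',.03),('plain_end',.03),('glue_bottle',0),('sanding_block',0),('sander',0)):
        for r in pinpoint(t,n)[:3]: print(t,round(r['score'],2),np.round(r['point']),np.round(at_z(c,r['point'],z),3))
    for r in recognise('medallion_center',n)[:4]:print('ext',r)
print(monitor.sense())
E
```

```text
pics
top campos [ 0.44  -0.032  1.406] -0.03983576788557091
medallion_center 0.66 [470. 249.] [ 0.441 -0.426  0.019]
medallion_center 0.53 [439. 249.] [ 0.441 -0.342  0.019]
carrier 0.83 [296. 194.] [0.588 0.045 0.   ]
plain_end 0.76 [316. 194.] [ 0.587 -0.008  0.03 ]
glue_bottle 0.65 [184. 232.] [0.48  0.352 0.   ]
sanding_block 0.84 [426. 170.] [ 0.66  -0.314  0.   ]
sander 0.56 [181. 163.] [0.673 0.368 0.   ]
ext {'extent': [457.5, 237.4, 27.3, 24.6], 'score': 0.8}
ext {'extent': [404.3, 154.7, 45.6, 24.9], 'score': 0.5}
ext {'extent': [431.7, 239.7, 17.5, 20.1], 'score': 0.49}
side campos [ 0.298 -1.064  0.739] -0.11634699241407435
medallion_center 0.6 [304. 290.] [ 0.443 -0.34   0.019]
medallion_center 0.56 [312. 326.] [ 0.434 -0.447  0.019]
carrier 0.68 [319. 205.] [0.578 0.017 0.   ]
aim 0.92 [315. 186.] [0.583 0.078 0.03 ]
plain_end 0.95 [323. 202.] [ 0.583 -0.016  0.03 ]
plain_end 0.5 [303. 291.] [ 0.437 -0.353  0.03 ]
glue_bottle 0.93 [269. 163.] [0.48  0.332 0.   ]
sanding_block 0.74 [388. 269.] [ 0.665 -0.311  0.   ]
sanding_block 0.2 [268. 162.] [0.481 0.343 0.   ]
sande
[... 300 characters left out ...]
   1.33870873e+00, -1.74101297e-01]), 'dq': array([ 7.69241954e-06,  1.12269450e-03, -5.10648419e-04,  2.10853136e-03,
       -1.56763539e-04, -1.06900072e-03]), 'joint_efforts': array([-5.72049557e-04, -4.15833557e+01, -3.14874423e+01,  6.84649986e-02,
        2.88506976e-02, -3.71944191e-05]), 'ee_pos': array([0.18700391, 0.62252582, 0.21646777]), 'tcp_rot': array([[ 2.87672497e-01,  4.19612570e-05, -9.57728841e-01],
       [ 9.57728842e-01, -1.74474964e-05,  2.87672497e-01],
       [-4.63887092e-06, -9.99999999e-01, -4.52066709e-05]]), 'ft_force': array([ 0.46643148, -0.13896004, -0.0071412 ]), 'moment': array([-0.01453496,  0.04452907, -0.0080344 ]), 'gripper_width': 0.09437252125399001}
```

Run:
```python
import cv2,numpy as np
t=cv2.imread('pics/top1.png');s=cv2.imread('pics/side1.png')
a=cv2.resize(t[140:280,150:500],(800,320),interpolation=2)
b=cv2.resize(s[270:350,270:370],(350,280),interpolation=2)
d=cv2.resize(t[225:275,415:495],(448,280),interpolation=2)
cv2.imwrite('pics/a.png',np.vstack([a,np.hstack([b,d,np.zeros((280,2,3),np.uint8)])]))
```

```text
(no output)
```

View pics/a.png

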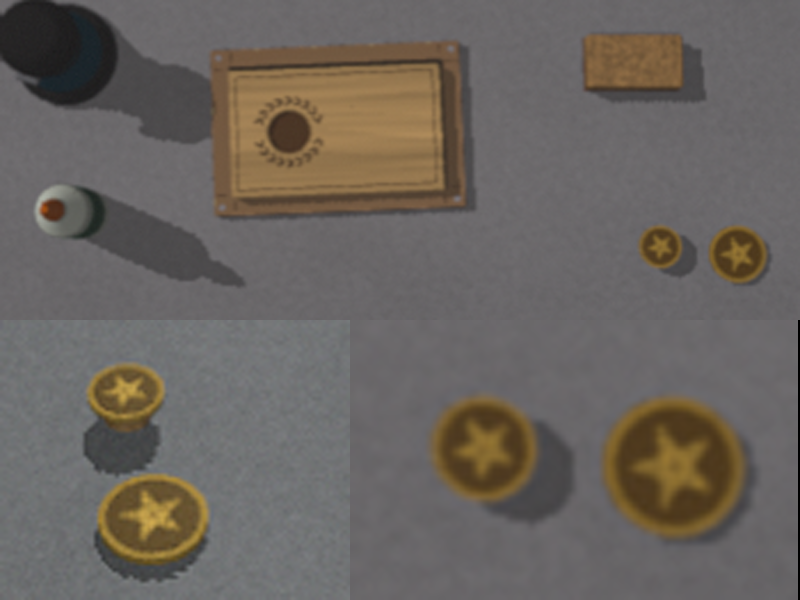

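View pics/top1.png

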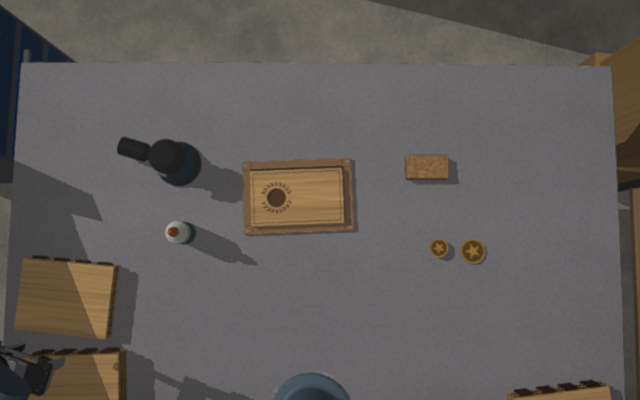

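The top view shows two star discs: the small one at (439,249), on a narrow riser with its shadow offset, and a larger one at (472,250). They're the only look-alikes, and the close crop confirms the smaller is the target. The plaque's recess is at about (276,197), with the plain end to the right.

```bash
cat >> h.py <<'E'
def go(p,yaw):
    "row (tool units) to world TCP p, tool down, jaws along yaw"
    from scipy.spatial.transform import Rotation as Ro
    s=monitor.sense();R=np.array(s['tcp_rot']);c,n=np.cos(yaw),np.sin(yaw)
    T=np.array([[c,0,-n],[n,0,c],[0,-1,0]])
    return np.round(np.r_[R.T@(np.array(p)-s['ee_pos'])/.05, np.degrees(Ro.from_matrix(R.T@T).as_rotvec())/5],3)
E
python3 - <<'E'
from h import *
c=viewer.read_camera('top');f=lambda x,y,z:at_z(c,[150+x*350/800,140+y*140/320],z)
print('board',[np.round(f(x,y,.012)[:2],3) for x,y in((212,53),(458,42),(467,207),(216,215))])
print('plaque',[np.round(f(x,y,.03)[:2],3) for x,y in((230,70),(438,63),(444,191),(238,197))])
print('recess',f(289,131,.03))
p=f(661,247,.022);print('med',p)
print('start row yaw0 via', go([.42,.40,.30],1.2),go([.47,0,.30],.5),go([p[0],p[1],.16],0))
E
```

```text
board [array([0.671, 0.194]), array([ 0.687, -0.102]), array([ 0.489, -0.114]), array([0.476, 0.184])]
plaque [array([0.648, 0.169]), array([ 0.659, -0.078]), array([ 0.507, -0.086]), array([0.497, 0.156])]
recess [0.5759409  0.09751515 0.03      ]
med [ 0.4439009  -0.34186499  0.022     ]
start row yaw0 via [-2.922 -1.671 -5.743  0.     0.906 -0.   ] [-10.296  -1.67   -9.002   0.      8.927   0.   ] [-16.995   1.13  -10.469   0.     14.657   0.   ]
```

Request:
step_arm(
  moves=[
    [-1, -0.6, -1, 0, 0, 0],
    [-1.8, -1.2, -3, 0, 0, 0],
    [-2.9, -1.67, -4.5, 0, 0.9, 0],
    [-4, -1.67, -5.7, 0, 0.9, 0],
    [-5.2, -1.67, -6.5, 0, 2.5, 0],
    [-6.4, -1.67, -7, 0, 4, 0],
    [-7.6, -1.67, -7.7, 0, 5.5, 0],
    [-8.8, -1.67, -8.4, 0, 7, 0],
    [-10, -1.67, -9, 0, 8.9, 0],
    [-10.3, -1.67, -9, 0, 8.9, 0],
  ],
  grip=1,
)

```text
time: 2.2
ee_pos: [0.4534, 0.0818, 0.2991]
tcp_rot: [[0.877, 0.001, -0.481], [0.481, -0.0, 0.877], [0.001, -1.0, -0.001]]
ft_force: [0.9, -0.5, 0.3]
gripper_width: 0.0937
```

Run:
```python
from h import *
print(monitor.sense()['ee_pos'],go([.444,-.342,.25],0),go([.444,-.342,.12],0))
```

```text
[0.45337961 0.08182335 0.29911684] [-4.241e+00  9.820e-01 -7.342e+00  4.000e-03  5.747e+00  1.300e-02] [-4.243e+00  3.582e+00 -7.340e+00  4.000e-03  5.747e+00  1.300e-02]
```

Request:
step_arm(
  moves=[
    [-0.6, 0, -1, 0, 1, 0],
    [-1.2, 0.2, -2, 0, 2, 0],
    [-1.8, 0.5, -3, 0, 3, 0],
    [-2.4, 0.8, -4, 0, 4, 0],
    [-3, 1, -5.2, 0, 5, 0],
    [-3.6, 1.4, -6.2, 0, 5.747, 0],
    [-4.24, 2.2, -7.34, 0, 5.747, 0],
    [-4.24, 2.8, -7.34, 0, 5.747, 0],
    [-4.24, 3.2, -7.34, 0, 5.747, 0],
    [-4.24, 3.2, -7.34, 0, 5.747, 0],
  ],
)

```text
time: 3.45
ee_pos: [0.4431, -0.3411, 0.1373]
tcp_rot: [[1.0, -0.001, 0.001], [-0.001, 0.003, 1.0], [-0.001, -1.0, 0.003]]
ft_force: [-0.0, 0.2, 0.3]
gripper_width: 0.0937
```

Run:
```python
from h import *
print(monitor.sense()['ee_pos'])
c=viewer.read_camera('wrist');cv2.imwrite('pics/w1.png',c['frame'])
print(np.round(ray(c,[320,200]),3))
for r in pinpoint('medallion_center','wrist'): print(r,at_z(c,r['point'],.019))
print(recognise('medallion_center','wrist'))
```

```text
[ 0.4431017  -0.3411264   0.13728479]
[[ 0.443 -0.275  0.305]
 [ 0.006 -0.222 -0.975]]
{'point': [311.2, 293.5], 'score': 0.92} [ 0.43710935 -0.42543152  0.019     ]
{'point': [317.3, 199.0], 'score': 0.59} [ 0.44250507 -0.33970001  0.019     ]
[{'extent': [291.3, 171.4, 58.1, 61.1], 'score': 0.94}, {'extent': [274.9, 260.2, 72.8, 40.9], 'score': 0.67}]
```

View pics/w1.png

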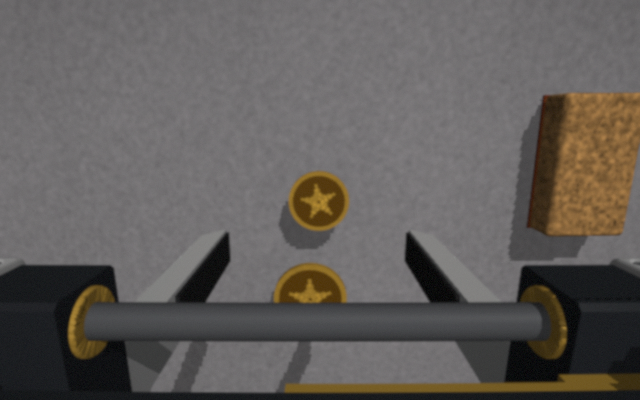

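The wrist view shows the small disc centred at about (319,201) between the open jaws, which will close along x. The larger disc at (310,290) is clear of the fingers.

Run:
```python
from h import *
c=viewer.read_camera('wrist');f=c['frame'][150:245,270:370]
h=cv2.cvtColor(f,cv2.COLOR_BGR2HSV);m=((h[...,1]>110)&(h[...,2]>40)).astype(np.uint8)
k=max(cv2.findContours(m,0,2)[0],key=cv2.contourArea);e=cv2.fitEllipse(cv2.convexHull(k));print(e)
u=np.array(e[0])+[270,150]
p=at_z(c,u,.022);print(u,p,[at_z(c,u+[e[1][0]/2*s,0],.022)[0] for s in(-1,1)])
print(go([p[0],p[1],.0285],0))
```

```text
((45.60531234741211, 47.739810943603516), (58.85429000854492, 59.49571990966797), 69.90159606933594)
[315.60531235 197.73981094] [ 0.44328244 -0.34048609  0.022     ] [np.float64(0.4188892630089874), np.float64(0.46768301564136233)]
[-0.039  2.246  0.043  0.025  0.005  0.035]
```

Request:
step_arm(
  moves=[
    [-0.02, 0.8, 0.03, 0.025, 0, 0.035],
    [-0.04, 1.5, 0.03, 0.025, 0, 0.035],
    [-0.04, 1.9, 0.03, 0.025, 0, 0.035],
    [-0.04, 2.1, 0.03, 0.025, 0, 0.035],
    [-0.04, 2.2, 0.03, 0.025, 0, 0.035],
    [-0.04, 2.24, 0.03, 0.025, 0, 0.035],
    [-0.04, 2.24, 0.03, 0.025, 0, 0.035],
    [-0.04, 2.24, 0.03, 0.025, 0, 0.035],
  ],
)

```text
time: 4.65
ee_pos: [0.4435, -0.3415, 0.0294]
tcp_rot: [[1.0, 0.001, -0.001], [0.001, -0.001, 1.0], [0.001, -1.0, -0.001]]
ft_force: [-0.2, -0.2, -0.4]
gripper_width: 0.0938
```

Run:
```python
from h import *
s=monitor.sense();print(s['ee_pos'],s['tcp_rot'],s['ft_force'],go([.4435,-.341,.0285],0))
```

```text
[ 0.44353661 -0.34146808  0.02941514] [[ 9.99999627e-01  6.97755055e-04 -5.08986913e-04]
 [ 5.09568788e-04 -8.34000985e-04  9.99999522e-01]
 [ 6.97330226e-04 -9.99999409e-01 -8.34356228e-04]] [-0.16837291 -0.21723395 -0.44521958] [-0.001  0.018  0.009  0.01   0.006  0.008]
```

Request:
step_arm(
  moves=[
    [0, 0.018, 0, 0, 0, 0],
    [0, 0.018, 0, 0, 0, 0],
    [0, 0.018, 0, 0, 0, 0],
    [0, 0.018, 0, 0, 0, 0],
    [0, 0.018, 0, 0, 0, 0],
    [0, 0.018, 0, 0, 0, 0],
    [0, 0.018, 0, 0, 0, 0],
    [0, 0.018, 0, 0, 0, 0],
  ],
  grip=-1,
  squeeze=10,
)

```text
time: 5.65
ee_pos: [0.4435, -0.3415, 0.0285]
tcp_rot: [[1.0, 0.001, -0.0], [0.0, -0.001, 1.0], [0.001, -1.0, -0.001]]
ft_force: [-0.1, -0.2, 0.0]
gripper_width: 0.0488
```

Request:
step_arm(
  moves=[
    [0, -0.3, 0, 0, 0, 0],
    [0, -0.8, 0, 0, 0, 0],
    [0, -1.4, 0, 0, 0, 0],
    [0, -1.6, 0, 0, 0, 0],
    [0, -1.6, 0, 0, 0, 0],
  ],
)

```text
time: 6.28
ee_pos: [0.4437, -0.3417, 0.1093]
tcp_rot: [[1.0, 0.002, -0.0], [0.0, -0.002, 1.0], [0.002, -1.0, -0.002]]
ft_force: [-0.2, -0.9, -0.6]
gripper_width: 0.0491
```

Run:
```python
from h import *
s=monitor.sense();print(s['ee_pos'],s['ft_force'],s['gripper_width'],go([.584,-.015,.11],np.pi/2+.049),go([.584,-.015,.07],np.pi/2+.049))
c=viewer.read_camera('side');u=proj(c,s['ee_pos']).astype(int);print(u)
cv2.imwrite('pics/g1.png',cv2.resize(c['frame'][u[1]-40:u[1]+40,u[0]-50:u[0]+50],(600,480),interpolation=2))
```

```text
[ 0.44373915 -0.34171351  0.10927369] [-0.16627946 -0.8698025  -0.61856764] 0.04909570550107256 [ 2.8080e+00 -2.3000e-02  6.5330e+00  3.4000e-02 -1.8556e+01 -4.0000e-03] [ 2.8070e+00  7.7700e-01  6.5350e+00  3.4000e-02 -1.8556e+01 -4.0000e-03]
[302 260]
```

View pics/g1.png

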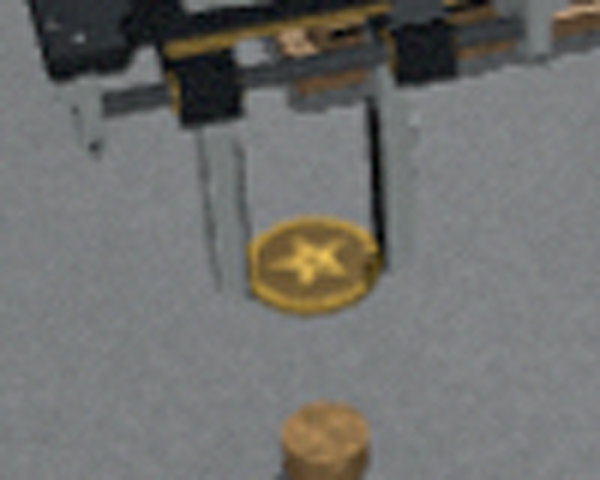

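The crop shows the disc held level at the fingertips, clear of the bare cork riser.

Request:
step_arm(
  moves=[
    [0.3, 0, 0.7, 0, -2, 0],
    [0.6, 0, 1.4, 0, -4, 0],
    [0.9, 0, 2.1, 0, -6, 0],
    [1.2, 0, 2.8, 0, -8, 0],
    [1.5, 0, 3.5, 0, -10, 0],
    [1.8, 0, 4.2, 0, -12, 0],
    [2.1, 0, 4.9, 0, -14, 0],
    [2.5, 0, 5.7, 0.03, -16, 0],
    [2.8, 0, 6.5, 0.03, -18, 0],
    [2.8, 0, 6.53, 0.03, -18.55, 0],
  ],
)

```text
time: 7.58
ee_pos: [0.5826, -0.0119, 0.1062]
tcp_rot: [[-0.054, -0.004, -0.999], [0.999, 0.002, -0.054], [0.002, -1.0, 0.004]]
ft_force: [-0.4, 0.1, -1.2]
gripper_width: 0.0492
```

Run:
```python
from h import *
c=viewer.read_camera('wrist');s=monitor.sense();print(s['ee_pos'],s['ft_force'],s['gripper_width'])
print(go([.584,-.015,.06],np.pi/2+.049))
for t in('aim','plain_end','carrier','medallion_center'):
  for r in pinpoint(t,'wrist')[:2]: print(t,r,at_z(c,r['point'],.03))
cv2.imwrite('pics/w2.png',c['frame'])
```

```text
[ 0.58222093 -0.0127552   0.10614025] [-0.30745556  0.70544636 -0.26394394] 0.04874614683294
[-0.049  0.923 -0.037 -0.05   0.053  0.025]
aim {'point': [471.0, 218.2], 'score': 0.69} [0.57835335 0.09813485 0.03      ]
carrier {'point': [387.7, 210.1], 'score': 0.64} [0.57562934 0.03766233 0.03      ]
medallion_center {'point': [319.6, 245.7], 'score': 0.9} [ 0.60500147 -0.00927113  0.03      ]
```

View pics/w2.png

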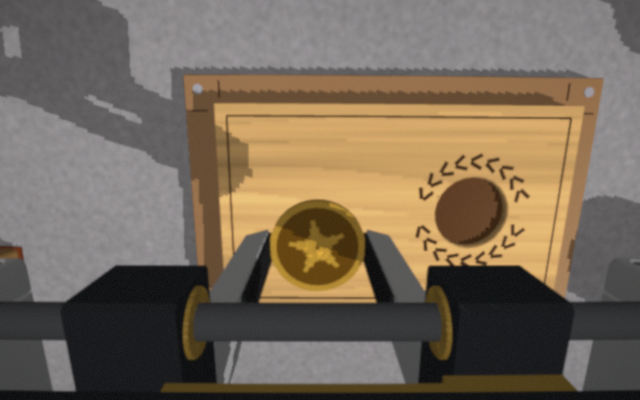

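The wrist view shows the disc held at (317,245), the recess rim at about (472,212) and bare oak below.

```bash
cat > ell.py <<'E'
from h import *
def fit(f,box,test):
    x0,y0,x1,y1=box;h=cv2.cvtColor(f[y0:y1,x0:x1],cv2.COLOR_BGR2HSV);m=test(h).astype(np.uint8)
    m=cv2.morphologyEx(m,cv2.MORPH_OPEN,np.ones((5,5),np.uint8))
    k=max(cv2.findContours(m,0,2)[0],key=cv2.contourArea);e=cv2.fitEllipse(cv2.convexHull(k))
    return np.array(e[0])+[x0,y0],e,m
E
python3 - <<'E'
from ell import *
import pickle
c=viewer.read_camera('wrist');s=monitor.sense();pickle.dump((c,s),open('w2.pkl','wb'));f=c['frame']
for y in (212,):print(cv2.cvtColor(f,cv2.COLOR_BGR2HSV)[y,425:520:4].tolist())
u,e,m=fit(f,(428,165,520,258),lambda h:h[...,2]<115);print('recess',u,e)
v,e2,m2=fit(f,(262,190,374,300),lambda h:(h[...,2]<120)&(h[...,1]>100));print('disc',v,e2)
for z in(.028,.03,.032):print(at_z(c,u,z))
print(at_z(c,v,s['ee_pos'][2]-.0065),s['ee_pos'])
g=f.copy();cv2.ellipse(g,(tuple(u),e[1],e[2]),(0,255,0),1);cv2.ellipse(g,(tuple(v),e2[1],e2[2]),(0,255,0),1)
cv2.imwrite('pics/fit.png',cv2.resize(g[150:310,250:530],(800,457)))
E
```

```text
[[17, 127, 221], [18, 128, 221], [18, 127, 221], [17, 129, 211], [13, 156, 95], [13, 154, 93], [13, 150, 95], [14, 153, 95], [14, 160, 94], [13, 152, 97], [14, 145, 97], [13, 150, 97], [14, 151, 98], [13, 143, 100], [14, 151, 98], [13, 145, 102], [13, 140, 102], [13, 138, 102], [13, 143, 102], [13, 169, 59], [15, 139, 75], [17, 126, 117], [18, 126, 220], [18, 128, 222]]
recess [474.24747086 210.43335342] ((46.24747085571289, 45.433353424072266), (64.38613891601562, 72.04521179199219), 55.035831451416016)
disc [317.97468567 244.68500519] ((55.97468566894531, 54.68500518798828), (77.88409423828125, 84.102294921875), 93.50494384765625)
[0.57395051 0.09798843 0.028     ]
[0.57348161 0.09704543 0.03      ]
[0.5730127  0.09610242 0.032     ]
[ 0.57899416 -0.01506027  0.10087697] [ 0.5825551  -0.01500159  0.10737697]
```

View pics/fit.png

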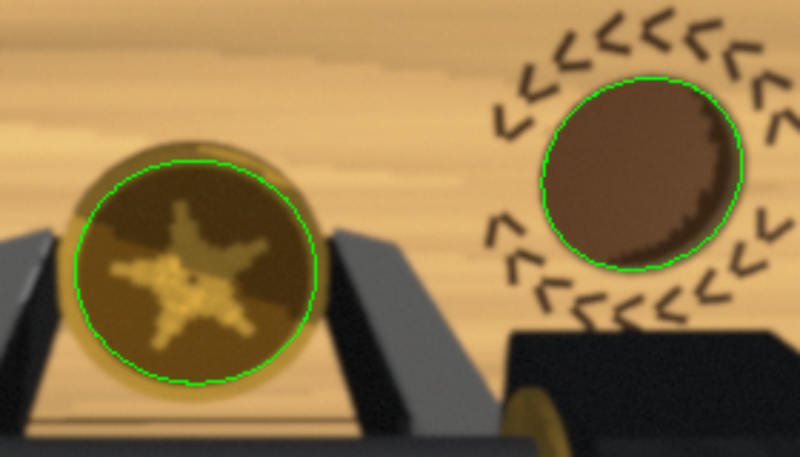

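Run:
```python
from h import *
s=monitor.sense();print(s['ee_pos'],s['ft_force'],go([.584,-.015,.052],np.pi/2+.049))
```

```text
[ 0.5825551  -0.01500159  0.10737697] [ 0.0991317   0.45897626 -1.33855963] [-0.003  1.107 -0.032 -0.028 -0.022  0.017]
```

Request:
step_arm(
  moves=[
    [0, 0.4, -0.03, -0.03, -0.02, 0.017],
    [0, 0.8, -0.03, -0.03, -0.02, 0.017],
    [0, 1.0, -0.03, -0.03, -0.02, 0.017],
    [0, 1.1, -0.03, -0.03, -0.02, 0.017],
    [0, 1.1, -0.03, -0.03, -0.02, 0.017],
    [0, 1.1, -0.03, -0.03, -0.02, 0.017],
    [0, 1.1, -0.03, -0.03, -0.02, 0.017],
  ],
)

```text
time: 8.75
ee_pos: [0.5844, -0.0149, 0.053]
tcp_rot: [[-0.049, 0.001, -0.999], [0.999, -0.0, -0.049], [-0.0, -1.0, -0.001]]
ft_force: [0.5, -1.1, -0.5]
gripper_width: 0.0488
```

Run:
```python
from h import *
s=monitor.sense();print(s['ee_pos'],s['ft_force'],go([.584,-.015,.046],np.pi/2+.049))
```

```text
[ 0.58439787 -0.01491862  0.05303196] [ 0.54735012 -1.14149812 -0.54055204] [-0.001  0.141  0.008  0.015 -0.001 -0.003]
```

Request:
step_arm(
  moves=[
    [0, 0.1, 0, 0, 0, 0],
    [0, 0.14, 0, 0, 0, 0],
    [0, 0.16, 0, 0, 0, 0],
    [0, 0.17, 0, 0, 0, 0],
    [0, 0.17, 0, 0, 0, 0],
  ],
  squeeze=5,
)

```text
time: 9.38
ee_pos: [0.5844, -0.0149, 0.0445]
tcp_rot: [[-0.049, 0.001, -0.999], [0.999, -0.0, -0.049], [-0.0, -1.0, -0.001]]
ft_force: [-1.2, -0.3, -0.2]
gripper_width: 0.0495
```

Request:
step_arm(
  moves=[
    [0, 0.01, 0, 0, 0, 0],
    [0, 0.015, 0, 0, 0, 0],
    [0, 0.02, 0, 0, 0, 0],
    [0, 0.02, 0, 0, 0, 0],
  ],
)

```text
time: 9.88
ee_pos: [0.5844, -0.0149, 0.0435]
tcp_rot: [[-0.049, 0.001, -0.999], [0.999, -0.0, -0.049], [-0.0, -1.0, -0.001]]
ft_force: [-0.4, 1.1, -1.1]
gripper_width: 0.0495
```

Request:
step_arm(
  moves=[
    [0, 0.01, 0, 0, 0, 0],
    [0, 0.015, 0, 0, 0, 0],
    [0, 0.02, 0, 0, 0, 0],
    [0, 0.02, 0, 0, 0, 0],
  ],
)

```text
time: 10.38
ee_pos: [0.5844, -0.0149, 0.0425]
tcp_rot: [[-0.049, 0.001, -0.999], [0.999, -0.0, -0.049], [-0.0, -1.0, -0.001]]
ft_force: [-0.6, -0.1, -0.5]
gripper_width: 0.0495
```

Request:
step_arm(
  moves=[
    [0, 0.01, 0, 0, 0, 0],
    [0, 0.015, 0, 0, 0, 0],
    [0, 0.02, 0, 0, 0, 0],
    [0, 0.02, 0, 0, 0, 0],
  ],
)

```text
time: 10.88
ee_pos: [0.5846, -0.0149, 0.0417]
tcp_rot: [[-0.049, 0.002, -0.999], [0.999, -0.0, -0.049], [-0.0, -1.0, -0.002]]
ft_force: [0.0, 0.5, 1.1]
gripper_width: 0.0494
```

Request:
step_arm(
  moves=[
    [0, 0.005, 0, 0, 0, 0],
    [0, 0.01, 0, 0, 0, 0],
    [0, 0.01, 0, 0, 0, 0],
  ],
)

```text
time: 11.25
ee_pos: [0.5849, -0.015, 0.0416]
tcp_rot: [[-0.049, 0.002, -0.999], [0.999, -0.0, -0.049], [-0.0, -1.0, -0.002]]
ft_force: [-0.2, -0.6, 3.2]
gripper_width: 0.0493
```

Request:
step_arm(
  moves=[
    [0, -0.006, 0, 0, 0, 0],
    [0, -0.006, 0, 0, 0, 0],
    [0, -0.006, 0, 0, 0, 0],
    [0, -0.006, 0, 0, 0, 0],
  ],
  grip=0.19,
)

```text
time: 11.75
ee_pos: [0.5848, -0.015, 0.0417]
tcp_rot: [[-0.049, 0.002, -0.999], [0.999, -0.0, -0.049], [-0.0, -1.0, -0.002]]
ft_force: [-0.4, 0.2, -1.1]
gripper_width: 0.0559
```

Run:
```python
from ell import *
import pickle
c=viewer.read_camera('wrist');s=monitor.sense();pickle.dump((c,s),open('w3.pkl','wb'));f=c['frame']
print(s['ee_pos'],s['ft_force'],s['gripper_width'])
cv2.imwrite('pics/w3.png',f)
```

```text
[ 0.58476765 -0.0149919   0.0417618 ] [ 0.18300411 -0.24697002  0.87845439] 0.055762476207641375
```

View pics/w3.png

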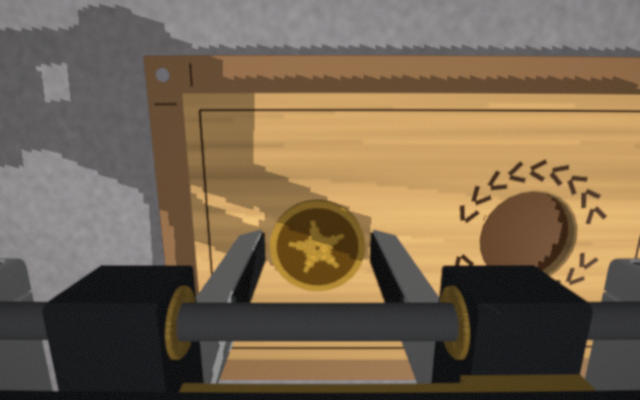

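The disc lies flat at (317,245), with a gap on both sides of the jaws. The recess is at about (528,235), with its lower edge hidden.

Run:
```python
from ell import *
import pickle
from scipy.optimize import least_squares
c,s=pickle.load(open('w3.pkl','rb'));f=c['frame']
def circ(z,P,r):
    W=np.array([at_z(c,p,z)[:2] for p in P])
    g=least_squares(lambda q:np.hypot(*(W-q[:2]).T)-(q[2] if r is None else r),np.r_[W.mean(0),.026],loss='soft_l1',f_scale=.0005)
    return g.x, np.abs(g.fun).mean()
x0,y0,x1,y1=472,170,600,262
h=cv2.cvtColor(f[y0:y1,x0:x1],cv2.COLOR_BGR2HSV);m=cv2.morphologyEx((h[...,2]<135).astype(np.uint8),cv2.MORPH_OPEN,np.ones((5,5),np.uint8))
k=max(cv2.findContours(m,0,1)[0],key=cv2.contourArea)[:,0]+[x0,y0]
k=k[(k[:,1]<259)&(k[:,1]>y0+1)];print(len(k),k.min(0),k.max(0))
print('recess',circ(.0292,k,None),circ(.0292,k,.026))
v,e,m2=fit(f,(264,190,374,300),lambda h:(h[...,2]<120)&(h[...,1]>100));print('disc px',v,e)
# rim edge by hand from picture
P=[(269,246),(366,246),(317,199),(317,291)]
print('disc',at_z(c,v,.0352),circ(.0352,P,None))
c2,s2=pickle.load(open('w2.pkl','rb'))
print(proj(c,[*s['ee_pos'][:2],.0352]))
```

```text
173 [480 192] [575 258]
recess (array([0.57440563, 0.0975171 , 0.02546294]), np.float64(0.00015783131941836867)) (array([0.57503226, 0.0975303 , 0.026     ]), np.float64(0.000324465089719267))
disc px [317.90962219 244.74927902] ((53.90962219238281, 54.7492790222168), (78.14505767822266, 83.02608489990234), 86.90685272216797)
disc [ 0.58147843 -0.01523457  0.0352    ] (array([ 0.58245775, -0.0154067 ,  0.02534474]), np.float64(5.6016124212297444e-05))
[318.05992516 250.70567296]
```

Request:
step_arm(
  moves=[
    [0, 0, 0, 0, 0, 0],
    [0, 0, 0, 0, 0, 0],
    [0, 0, 0, 0, 0, 0],
    [0, 0, 0, 0, 0, 0],
  ],
  grip=-1,
  squeeze=4,
)

```text
time: 12.3
ee_pos: [0.5848, -0.015, 0.0417]
tcp_rot: [[-0.049, 0.002, -0.999], [0.999, -0.0, -0.049], [-0.0, -1.0, -0.002]]
ft_force: [-0.3, -0.4, -0.6]
gripper_width: 0.0494
```

Request:
step_arm(
  moves=[
    [0.1, 0, 0.002, 0, 0, 0],
    [0.2, 0, 0.004, 0, 0, 0],
    [0.32, 0, 0.006, 0, 0, 0],
    [0.44, 0, 0.008, 0, 0, 0],
    [0.56, 0, 0.01, 0, 0, 0],
    [0.68, 0, 0.012, 0, 0, 0],
    [0.8, 0, 0.014, 0, 0, 0],
    [0.9, 0, 0.016, 0, 0, 0],
    [1.0, 0, 0.018, 0, 0, 0],
    [1.0, 0, 0.018, 0, 0, 0],
  ],
)

```text
time: 13.55
ee_pos: [0.5814, 0.0353, 0.0417]
tcp_rot: [[-0.049, 0.002, -0.999], [0.999, -0.0, -0.049], [-0.0, -1.0, -0.002]]
ft_force: [-0.7, -0.7, 0.5]
gripper_width: 0.0494
```

Run:
```python
from h import *
s=monitor.sense();print(s['ee_pos'],s['ft_force'],s['gripper_width'])
d=np.array([-.0075,.1128]);t=np.array([.58477,-.01499])+d
u=d/np.linalg.norm(d)
print(t,go([*(t-.015*u),.0417],np.pi/2+.049))
```

```text
[0.58140169 0.03527846 0.04173785] [-0.70241565 -0.70604806  0.54678174] 0.04938061537307193
[0.57727 0.09781] [ 0.953  0.     0.016  0.023  0.002 -0.003]
```

Request:
step_arm(
  moves=[
    [0.1, 0, 0.002, 0, 0, 0],
    [0.2, 0, 0.004, 0, 0, 0],
    [0.32, 0, 0.006, 0, 0, 0],
    [0.44, 0, 0.008, 0, 0, 0],
    [0.56, 0, 0.01, 0, 0, 0],
    [0.68, 0, 0.012, 0, 0, 0],
    [0.8, 0, 0.014, 0, 0, 0],
    [0.9, 0, 0.016, 0, 0, 0],
    [0.94, 0, 0.016, 0, 0, 0],
    [0.94, 0, 0.016, 0, 0, 0],
  ],
)

```text
time: 14.8
ee_pos: [0.5783, 0.0824, 0.0417]
tcp_rot: [[-0.049, 0.002, -0.999], [0.999, -0.0, -0.049], [-0.0, -1.0, -0.002]]
ft_force: [-0.6, -0.1, 0.4]
gripper_width: 0.0496
```

Request:
step_arm(
  moves=[
    [0, 0, 0, 0, 0, 0],
    [0, 0, 0, 0, 0, 0],
    [0, 0, 0, 0, 0, 0],
    [0, 0, 0, 0, 0, 0],
  ],
  grip=0.135,
)

```text
time: 15.3
ee_pos: [0.5783, 0.0823, 0.0417]
tcp_rot: [[-0.049, 0.002, -0.999], [0.999, 0.0, -0.049], [-0.0, -1.0, -0.002]]
ft_force: [0.7, -0.5, -0.1]
gripper_width: 0.0533
```

Run:
```python
from ell import *
import pickle
c=viewer.read_camera('wrist');s=monitor.sense();pickle.dump((c,s),open('w4.pkl','wb'));f=c['frame']
print(s['ee_pos'],s['ft_force'],s['gripper_width'])
cv2.imwrite('pics/w4.png',cv2.resize(f[170:320,230:430],(800,600),interpolation=2))
```

```text
[0.57827289 0.08233626 0.0417208 ] [ 0.19967782 -0.10107711 -0.52274212] 0.053213862463673337
```

View pics/w4.png

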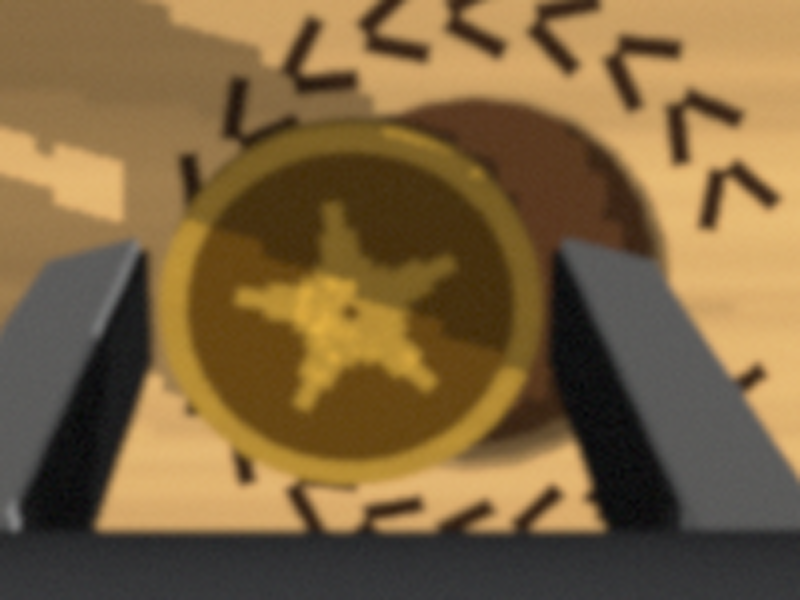

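The crop shows the flat disc covering the left part of the recess, with the jaws loose. In picture pixels, the disc centre is at about (318,245) and the recess at about (348,240).

Run:
```python
from ell import *
import pickle
from scipy.optimize import least_squares
c,s=pickle.load(open('w4.pkl','rb'))
def circ(z,P):
    W=np.array([at_z(c,(230+x/4,170+y/4),z)[:2] for x,y in P])
    g=least_squares(lambda q:np.hypot(*(W-q[:2]).T)-q[2],np.r_[W.mean(0),.026]);return g.x,np.round(g.fun*1e3,2)
r=circ(.0292,[(480,97),(420,107),(560,119),(620,160),(662,245),(565,438),(510,458),(470,465)])
d=circ(.0352,[(160,300),(543,300),(350,118),(350,485),(480,170),(215,170)])
print(r,d);v=r[0][:2]-d[0][:2];print(v,'tool',np.array(s['tcp_rot'])[:2].T@v)
```

```text
(array([0.57466443, 0.09822093, 0.02588733]), array([ 0.19, -0.11, -0.24,  0.13,  0.07, -0.12, -0.16,  0.23])) (array([0.57621166, 0.08195247, 0.02513707]), array([-0.33, -0.01,  0.24,  0.17, -0.27,  0.2 ]))
[-0.00154723  0.01626846] tool [ 1.63249240e-02 -3.23751478e-06  7.44031068e-04]
```

Request:
step_arm(
  moves=[
    [0.03, 0, 0, 0, 0, 0],
    [0.06, 0, 0.003, 0, 0, 0],
    [0.1, 0, 0.005, 0, 0, 0],
    [0.13, 0, 0.007, 0, 0, 0],
    [0.16, 0, 0.009, 0, 0, 0],
    [0.19, 0, 0.011, 0, 0, 0],
    [0.22, 0, 0.013, 0, 0, 0],
    [0.25, 0, 0.015, 0, 0, 0],
    [0.28, 0, 0.015, 0, 0, 0],
    [0.3, 0, 0.015, 0, 0, 0],
  ],
)

```text
time: 16.6
ee_pos: [0.5768, 0.0974, 0.0417]
tcp_rot: [[-0.049, 0.002, -0.999], [0.999, -0.0, -0.049], [-0.0, -1.0, -0.002]]
ft_force: [0.0, -0.5, 0.7]
gripper_width: 0.0531
```

Request:
step_arm(
  moves=[
    [0.01, 0, 0, 0, 0, 0],
    [0.02, 0, 0, 0, 0, 0],
    [0.03, 0, 0, 0, 0, 0],
    [0.04, 0, 0, 0, 0, 0],
    [0.05, 0, 0, 0, 0, 0],
    [0.06, 0, 0, 0, 0, 0],
    [0.06, 0, 0, 0, 0, 0],
  ],
)

```text
time: 17.48
ee_pos: [0.5766, 0.1004, 0.0417]
tcp_rot: [[-0.049, 0.002, -0.999], [0.999, 0.0, -0.049], [-0.0, -1.0, -0.002]]
ft_force: [0.8, -0.4, -0.7]
gripper_width: 0.0536
```

Run:
```python
from ell import *
import pickle
c=viewer.read_camera('wrist');s=monitor.sense();pickle.dump((c,s),open('w5.pkl','wb'));f=c['frame']
print(s['ee_pos'],s['ft_force'],s['gripper_width'])
cv2.imwrite('pics/w5.png',cv2.resize(f[170:320,230:430],(800,600),interpolation=2))
```

```text
[0.57664704 0.10040866 0.04172719] [-0.53694361  0.69398659 -1.26207412] 0.053166282598515587
```

View pics/w5.png

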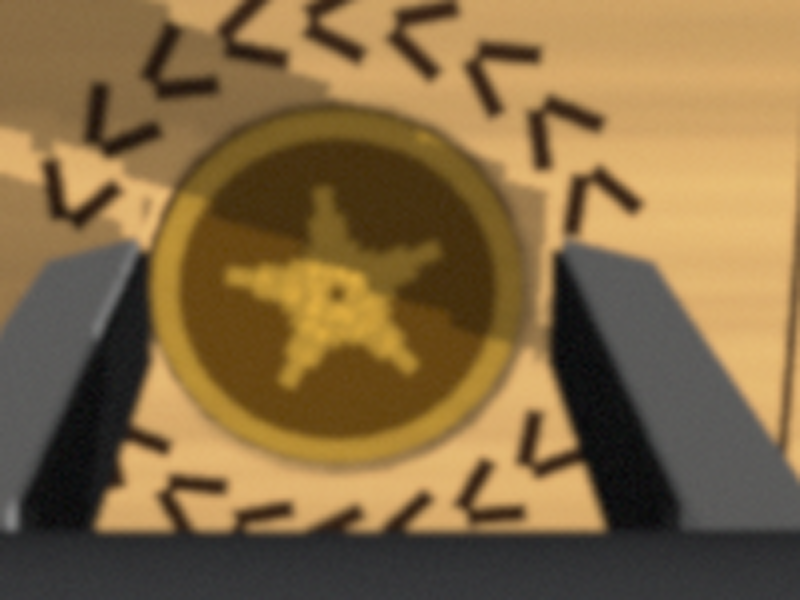

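The crop shows the disc smaller and lower, centred inside the laurel with only a thin dark ring round it, so it looks dropped in and flush. Next I'll open, lift clear, close the jaws and press at its centre, where the contact height confirms the seating.

Request:
step_arm(
  moves=[
    [0, 0, 0, 0, 0, 0],
    [0, -0.1, 0, 0, 0, 0],
    [0, -0.4, 0, 0, 0, 0],
    [0, -0.6, 0, 0, 0, 0],
    [0, -0.6, 0, 0, 0, 0],
  ],
  grip=0.3,
)

```text
time: 18.15
ee_pos: [0.5777, 0.1004, 0.0735]
tcp_rot: [[-0.049, 0.005, -0.999], [0.999, -0.0, -0.049], [-0.0, -1.0, -0.005]]
ft_force: [0.3, -0.2, 0.2]
gripper_width: 0.061
```

Request:
step_arm(
  moves=[
    [0, 0, 0, 0, 0, 0],
    [-0.036, 0, 0, 0, 0, 0],
    [-0.036, 0, 0, 0, 0, 0],
    [-0.036, 0, 0, 0, 0, 0],
    [-0.036, 0, 0, 0, 0, 0],
    [-0.036, 0, 0, 0, 0, 0],
    [-0.036, 0, 0, 0, 0, 0],
    [-0.036, 0, 0, 0, 0, 0],
  ],
  grip=-1,
  squeeze=20,
)

```text
time: 19.15
ee_pos: [0.5778, 0.0986, 0.0735]
tcp_rot: [[-0.049, 0.005, -0.999], [0.999, -0.0, -0.049], [-0.0, -1.0, -0.005]]
ft_force: [0.4, 0.3, -0.7]
gripper_width: 0.0009
```

Run:
```python
from h import *
s=monitor.sense();print(s['ee_pos'],s['ft_force'],s['gripper_width'],go([.5768,.0986,.0415],np.pi/2+.049))
F=[]
for i in range(6): viewer.read_camera('wrist');F.append(monitor.sense()['ft_force'])
print(np.mean(F,0),np.std(F,0))
```

```text
[0.57780831 0.09860956 0.07348215] [ 0.42305176  0.34489086 -0.69680387] 0.0009132509888887437 [ 0.001  0.64   0.023  0.058  0.005 -0.004]
[-0.17852192 -0.35677242 -0.15744437] [0.2155318  0.31134028 0.14026203]
```

Request:
step_arm(
  moves=[
    [0, 0.3, 0.02, 0.06, 0, 0],
    [0, 0.5, 0.02, 0.06, 0, 0],
    [0, 0.6, 0.02, 0.06, 0, 0],
    [0, 0.64, 0.02, 0.06, 0, 0],
    [0, 0.64, 0.02, 0.06, 0, 0],
  ],
)

```text
time: 20.08
ee_pos: [0.577, 0.0986, 0.0414]
tcp_rot: [[-0.049, -0.0, -0.999], [0.999, -0.0, -0.049], [-0.0, -1.0, 0.0]]
ft_force: [0.2, -0.5, 0.0]
gripper_width: 0.0007
```

Request:
step_arm(
  moves=[
    [0, 0.01, 0, 0, 0, 0],
    [0, 0.02, 0, 0, 0, 0],
    [0, 0.02, 0, 0, 0, 0],
  ],
)

```text
time: 20.45
ee_pos: [0.5771, 0.0986, 0.0406]
tcp_rot: [[-0.049, 0.0, -0.999], [0.999, -0.0, -0.049], [-0.0, -1.0, -0.0]]
ft_force: [0.6, -0.2, 0.1]
gripper_width: 0.0005
```

Request:
step_arm(
  moves=[
    [0, 0.005, 0, 0, 0, 0],
    [0, 0.01, 0, 0, 0, 0],
    [0, 0.01, 0, 0, 0, 0],
  ],
)

```text
time: 20.82
ee_pos: [0.5774, 0.0986, 0.0404]
tcp_rot: [[-0.049, 0.001, -0.999], [0.999, -0.0, -0.049], [-0.0, -1.0, -0.001]]
ft_force: [-0.3, 0.5, 2.9]
gripper_width: 0.0006
```

Contact came with the fingertips at 29.5 mm, so the disc is flush with the 29.2 mm face.

Request:
step_arm(
  moves=[
    [0, 0.01, 0, 0, 0, 0],
    [0, 0.015, 0, 0, 0, 0],
    [0, 0.015, 0, 0, 0, 0],
  ],
)

```text
time: 21.2
ee_pos: [0.5778, 0.0986, 0.0403]
tcp_rot: [[-0.049, 0.001, -0.999], [0.999, -0.0, -0.049], [-0.0, -1.0, -0.001]]
ft_force: [-1.1, -0.4, 5.3]
gripper_width: 0.0002
```

Request:
step_arm(
  moves=[
    [0, 0.02, 0, 0, 0, 0],
    [0, 0.025, 0, 0, 0, 0],
    [0, 0.025, 0, 0, 0, 0],
  ],
)

```text
time: 21.58
ee_pos: [0.5783, 0.0986, 0.0402]
tcp_rot: [[-0.05, 0.002, -0.999], [0.999, -0.0, -0.05], [-0.001, -1.0, -0.002]]
ft_force: [-2.5, -0.8, 8.7]
gripper_width: 0.0004
```

Request:
step_arm(
  moves=[
    [0, 0.03, 0, 0, 0, 0],
    [0, 0.035, 0, 0, 0, 0],
    [0, 0.035, 0, 0, 0, 0],
  ],
)

```text
time: 21.95
ee_pos: [0.5785, 0.0986, 0.0399]
tcp_rot: [[-0.05, 0.001, -0.999], [0.999, -0.001, -0.05], [-0.001, -1.0, -0.001]]
ft_force: [-5.6, -0.6, 12.9]
gripper_width: -0.0001
```

Run:
```python
from h import *
F=[]
for i in range(16): viewer.read_camera('side');F.append(monitor.sense()['ft_force'])
print(np.mean(F,0),np.std(F,0),np.min(F,0),monitor.sense()['ee_pos'])
```

```text
[-5.80789851 -0.14594885 12.90249594] [0.54290343 0.42402666 0.59030604] [-6.93760336 -0.83048383 11.79718521] [0.57847031 0.09858222 0.03997169]
```

The push held at about 12.9 N for around 1 s. Releasing.

Request:
step_arm(
  moves=[
    [0, -0.02, 0, 0, 0, 0],
    [0, -0.05, 0, 0, 0, 0],
    [0, -0.2, 0, 0, 0, 0],
    [0, -0.8, 0, 0, 0, 0],
    [0, -1.8, 0, 0, 0, 0],
    [0, -2.6, 0, 0, 0, 0],
    [0, -2.6, 0, 0, 0, 0],
    [0, -2.6, 0, 0, 0, 0],
  ],
)

```text
time: 23.75
ee_pos: [0.5776, 0.0986, 0.169]
tcp_rot: [[-0.05, -0.0, -0.999], [0.999, -0.001, -0.05], [-0.001, -1.0, 0.0]]
ft_force: [-0.4, 0.3, -0.4]
gripper_width: 0.0004
```

Run:
```python
from ell import *
c=viewer.read_camera('wrist');s=monitor.sense();f=c['frame']
print(s['ee_pos'],s['ft_force'],s['gripper_width'])
for n,z in(('wrist',.026),('side',.026)):
  c2=viewer.read_camera(n)
  for r in pinpoint('medallion_center',n)[:3]: print(n,r['score'],at_z(c2,r['point'],z))
cv2.imwrite('pics/w6.png',f)
```

```text
[0.57719421 0.0986712  0.16820656] [-0.84825955  0.28266053 -1.37930072] 9.722505912456775e-05
wrist 0.58 [0.5725387  0.10132057 0.026     ]
side 0.69 [ 0.43246587 -0.45022953  0.026     ]
side 0.52 [0.5713897  0.10407316 0.026     ]
```

View pics/w6.png

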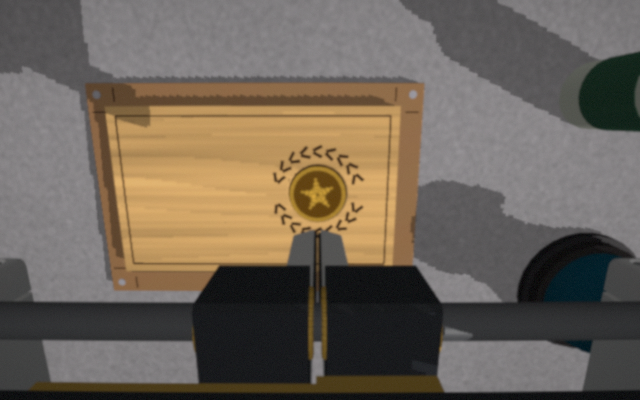

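The last wrist view shows the medallion seated flush at (318,193), centred in the laurel. The fingers are well clear above it, and the bottle and sander are standing.

```bash
python3 -c "
from station import robot
print(robot.job_done())"
```

```text
the job is handed in; nothing more can be done
None
```

The medallion is seated flush in the recess and pressed home, and I handed the job in at about 24 s.

**What I did:** I took the smaller disc off its riser and laid it flat at the plain end; contact put the face at about 29.2 mm. I slid it along in a light grip to about 16 mm short of the recess, then loosened the jaws and pushed it on until it dropped in.

**Seating check:** The drop gave no clear force signal. I saw it in the picture, and the closed fingers then touched the disc's top at about 29.5 mm, level with the face.

**Press:** The push held at about 12.9 N for around 1 s, peaking near 14–15 N with the sideways part. It included about 5.8 N of sideways force, which I didn't intend.

**Last view:** The disc sits centred in the laurel with the gripper well clear. The bottle and sander are standing; I did not re-check the sanding block at the end, though nothing went near it.

**Disagreements:**
- Camera positions differed from the arm's by 2–6 mm, so I aligned disc to recess by their relative positions.
- The side camera's top match at the end was the larger look-alike disc.
- The jaws read about 49.4 mm on the 50 mm disc.

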